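# Clip a bit holder onto the tool rail

## Task

Take the wooden bit holder with the metal lip out of its slot in the caddy (there it can only be gripped front to back, which is in the way at the rail) and stand it upright on the bench, then take it again by its sides. Hook its lip over the top edge of the rail, about midway between the two holders already there and with its foot still swung out, then tilt it down until its foot clip snaps behind the rail's lower edge, and let go. Leave the plain wooden blank, the jar and the hammer where they are.

Things in the scene. Friction and masses are not known exactly. Their poses are not given: they have to be found in the camera images.
- holder_mid (a point): Centre of the loose bit holder: upright wooden block 34 (x) x 50 (y) x 100 mm (z, up), three dark holes in its top; this point is 50 mm above its underside. Flat front faces its -x; its back (+x) carries an aluminium lip at the top and a steel foot clip near the bottom. About 0.2 kg, stands stably. Starts standing in one of the caddy's two slots, back to the caddy's +x.
- lip (a point): Roof of the holder's lip slot, mid-width, 20 mm behind (+x) and 42 mm above holder_mid; lies on the rail's top edge when hooked. The lip is as wide as the block: an 8 mm thick arm flush with the top, turned down to a flat outer face 20 mm tall, 51 mm from the front face. The slot opens downward: 9 mm wide, 12 deep, flared to 13 mm at its mouth. Axes as holder_mid.
- foot (a point): Point on the holder's back face at the height of the foot clip, mid-width: 17 mm behind (+x) and 16 mm below holder_mid. The clip, 30 mm wide, stands out 20 mm further to +x at this height. Axes as holder_mid.
- clip (a joint): Deflection of the sprung foot clip, m: 0 relaxed, up to 0.008 pressed towards the underside; 2 N preload plus 0.7 N per mm. As the hooked holder is tilted down the clip's ramped nose meets the rail's lower edge (foot about 14 degrees out), gives way 4 to 5 mm (about 10 N push at mid-height) and springs back behind the rail when the holder is upright.
- rail (a point): Middle of the rail's top edge, 160 mm above the bench. The rail: upright aluminium bar, 5 mm thick, 60 tall, 310 long (its y), top rounded, in front of a fixed plywood board. x points from the front through the rail to the board, z up. The board's face is 21.5 mm behind the bar, its top 3 mm higher; its base plate, 12 mm thick, reaches 45 mm out in front. A mounted holder has these axes.
- gap (a point): Target on the rail's top edge, midway between the two fixed holders (40 mm wide) already on the rail; the free gap is 156 mm along y. They reach from 68 to 168 mm above the bench and 37 mm out in front of the rail. Axes as rail.
- caddy: Fixed plywood caddy, origin at the centre of its underside: base 95 (x) x 132 (y) x 6 mm; three upright fins 44 mm deep, 8 thick, up to 112 mm above the bench, make two slots 54 mm wide centred at y = +31 and -31 mm, open to the front (-x), the back (+x) and above. What stands in them rests on the base.
- blank_mid (a point): Centre of a plain wooden block 34 x 50 x 100 mm, without lip, clip or holes, standing in the caddy's other slot. Not to be moved.
- jar: Amber glass jar with steel lid, radius 30 mm, 85 mm tall, standing on the bench, origin at the centre of its underside. Not to be moved.
- hammer: Hammer lying on the bench along its x, origin under its middle. Not to be moved.

How it is judged:
On the way, in this order (a step that is already met when the one before it is completed fails the run):
1. the holder stands upright on the bench, clear of the caddy (height (world z) of holder_mid below 0.0535 m and angle between holder_mid's own z axis and vertical below 0.08 rad and horizontal distance between holder_mid and caddy above 0.08 m), for 0.3 s.
2. the lip is hooked over the rail's top edge in the gap, the foot still swung out (x of lip in the frame of gap between -0.008 and 0.008 m and y of lip in the frame of gap between -0.022 and 0.022 m and z of lip in the frame of gap between -0.012 and 0.003 m and x of foot in the frame of gap below -0.015 m and angle between holder_mid's own z axis and vertical below 0.8 rad and angle between the y axis of holder_mid and the y axis of gap, either way round below 0.2 rad), for 0.1 s.
At the end, for the whole second after the job is handed in: The holder hangs on the rail: lip seated on the top edge (4 mm), within 22 mm of mid-gap, upright within 7 degrees, square to the rail within 6, foot home against the rail (4 mm), clip sprung back (under 2 mm deflection), at rest and released (x of lip in the frame of gap between -0.008 and 0.008 m and y of lip in the frame of gap between -0.022 and 0.022 m and z of lip in the frame of gap between -0.004 and 0.004 m and x of foot in the frame of gap between -0.0085 and 0.004 m and angle between holder_mid's own z axis and vertical below 0.12 rad and angle between the y axis of holder_mid and the y axis of gap, either way round below 0.1 rad and value of joint clip below 0.002 m and velocity of joint clip between -0.02 and 0.02 m/s); the robot touches nothing.
It fails at once if the blank is moved more than 30 mm (distance of blank_mid from where it was at the start of the episode above 0.03 m).
It fails at once if the jar is moved more than 30 mm (distance of jar from where it was at the start of the episode above 0.03 m).
It fails at once if the hammer is moved more than 30 mm (distance of hammer from where it was at the start of the episode above 0.03 m).
It also fails if it takes over 61 s, if anything falls off the work surface, if the arm or the gripper's body presses on something with over 40 N, if the wrist force passes 120 N, or if a joint passes its speed limit or range.

## Robot

A 7-joint arm with a two-finger parallel gripper is mounted at the origin on the work surface. World frame = base frame: x ahead of the robot, y to its left, z up, the work surface at z = 0. Lengths are in m, angles in rad, forces in N, time in s.
With the tool pointing down it reaches from about 0.4 to 0.85 m from the base axis. Payload 4.5 kg.
Tool frame: the origin (TCP) lies on the centre line of the jaws, within the pads' length; the fingertips stand 8 mm ahead of it and the grasp point (between the pads) lies 11 mm behind it; z points along the fingers, x is the direction in which the jaws open and shut, and the axes are right-handed (so a half turn about z gives the same grasp; the last joint's range is limited). The gripper opens to 88 mm and grips with 3 to 60 N. Pads are 18 mm wide; open, the fingers measure 123 mm over their backs; the gripper's body (75 mm by 187 mm) begins 45 mm behind the grasp point.
Start: joints at [1.34, 0.689, -0.195, 1.565, 0.157, 0.902, -0.215], TCP at [0.164, -0.603, 0.247] pointing down, gripper open.
Joint ranges: [-3.01, 3.01], [-0.46, 2.08], [-1.47, 1.51], [0.13, 2.56], [-1, 4.14], [0.04, 2.09], [-2.66, 2.66]. Speed limits (rad/s): [2.57, 2.57, 3.14, 3.14, 3.14, 3.14, 3.14].

## Interface

Orientations are given as a unit quaternion [x, y, z, w].
In Python, from plant import r gives the robot as it stands.
- The arm moves only by the shell command python3 -m pendant 'ROWS' [FORCE]. ROWS is JSON, a list of rows, each a list of 3 entries, a list of its own where there are three numbers: the turn, a rotation vector about the tool's x, y, z in rad, then the shift along the tool's x, y, z in m, then the opening, from 0 (shut) to 1 (fully open). In form: [[[wx, wy, wz], [tx, ty, tz], claw], ...]. A call has 1 to 10 rows; each row is the pose to reach, as a shift and turn from the pose commanded when the call began, along the tool's axes at that moment; what a row does not reach only later rows make up. A row lasts 1/10 s, in which the tool goes at most 50 mm and 8.59 degrees, less where a joint would pass 70% of its speed; a pose out of reach is approached as far as the arm can. A call with a gripper value outside its range is refused whole. The fingers move at their own pace and stop on an object; FORCE is the grip in N (left out, the last holds). Time passes only in rows, so rows that repeat a pose let the fingers close. It gives the time, the measured TCP pose, the force and the opening at its end, in the units of the state.
- r.get_state(): the state, without advancing time (a new reading comes with each control period).
- r.snapshot(name): name is "side" or "top" or "wrist"; returns a dict with "image" (400x640x3 uint8, red, green, blue), "mtx" (3x3 intrinsics, pixels), "R" (3x3) and "t" (3): a world point X has camera coordinates R X + t; the wrist camera has in their place "T_tool_cam" (4x4, takes a point from camera to tool coordinates, whose origin is the TCP and whose axes are the tool frame's). Camera axes: x right, y down, z forward; pixel columns grow to the right and rows downward; lengths in m; the calibration is good to about 2 mm. A picture is of the moment at which its call begins: read the wrist's pose just before it. There is no depth.
- r.finish_job(): hands the job in, once; it reports no verdict.
The state is a dict: "clock": time; "q": joint angles; "qd": joint speeds; "joint_torque": joint torques, N m; "tool_pos": TCP position; "eef_rot": TCP orientation; "contact_force": force on the tool from outside, world axes, zero at the start; "moment": the same for the moment, N m; "opening": opening from 0.0 (shut) to 1.0 (fully open).
Only numpy, scipy, OpenCV 4.12 (cv2) and the standard library are available. Lean on these libraries where they do the work, as an engineer would, in place of code of your own. Each camera call takes 0.05 s, during which the arm holds its last target. There are 200 camera calls.

## Working session

There is one attempt and no reset: what is moved stays moved. The work goes in short steps, Python scripts to look and compute and a shell command to move; the robot and the scene stay as the last step left them, time stands still between calls to the robot, and variables do not carry over. Pictures are saved under pics/ and viewed, about 8 in all and at most 12, crops included, and the job is handed in when it is done.

```bash
ls; mkdir -p pics
python3 - <<'E'
from plant import r
import cv2,numpy as np
s=r.get_state(); print(s)
for n in("top","side"):
    d=r.snapshot(n); cv2.imwrite(f"pics/{n}0.png",d["image"][:,:,::-1]); np.savez(f"pics/{n}0.npz",**d)
    print(n,d["mtx"],d["R"],d["t"])
E
```

```text
pics
{'clock': 0.0, 'q': array([ 1.33978023,  0.68995195, -0.19451948,  1.56638414,  0.15731353,
        0.90250368, -0.21509586]), 'qd': array([ 7.14147661e-04, -1.81150395e-03,  2.46987658e-04, -6.85122254e-04,
        4.63490052e-05, -6.78808138e-04,  9.84475480e-04]), 'joint_torque': array([ 1.51059010e-05, -5.27564549e+01, -1.26726028e+00, -1.53429562e+01,
       -5.27778617e-02,  6.43584921e-03,  1.63317918e-04]), 'tool_pos': array([ 0.16336605, -0.60260955,  0.24591947]), 'eef_rot': array([ 7.94302557e-01, -6.07521678e-01, -7.78520541e-04, -5.02594134e-04]), 'contact_force': array([0.40339935, 0.13871338, 0.37638107]), 'moment': array([-0.02890641, -0.00204991, -0.00333152]), 'opening': 1.0008914583147615}
top [[407.54262566   0.         316.60668464]
 [  0.         407.54262566 196.87219391]
 [  0.           0.           1.        ]] [[-0.04870139 -0.99880912 -0.0029169 ]
 [-0.97686821  0.04823997 -0.20833004]
 [ 0.20822266 -0.00729654 -0.97805423]] [-0.0209212   0.57836403  0.90130139]
side [[415.34726334   0.         326.656686  ]
 [  0.         415.34726334 201.38989114]
 [  0.           0.           1.        ]] [[ 0.9447833  -0.32678379  0.02443097]
 [-0.1402169  -0.47051994 -0.87117748]
 [ 0.29618194  0.8196483  -0.49035999]] [-0.5759497   0.16002732  0.91014737]
```

View pics/top0.png

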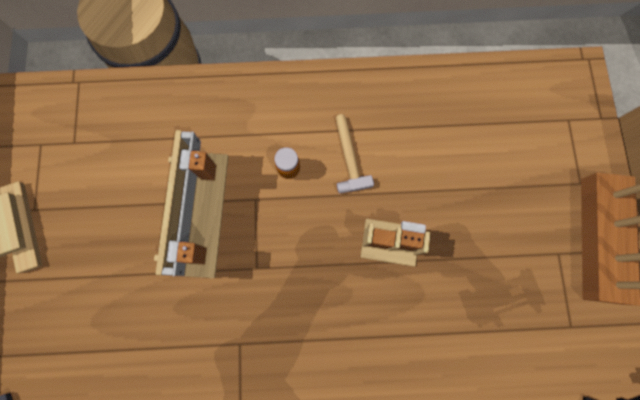

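View pics/side0.png

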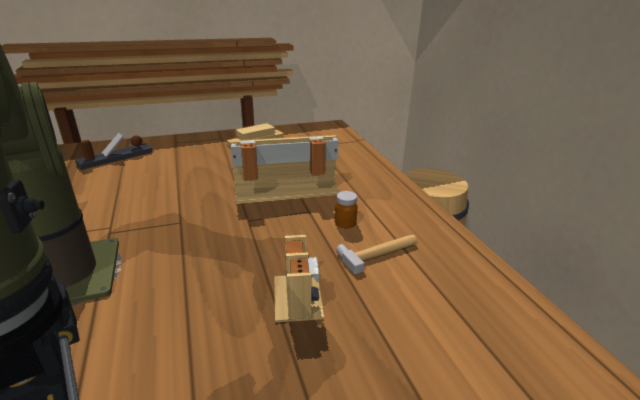

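Top view: rail on the left (about 160–200, 130–275), with its board on world +y. The caddy is at about (395, 242), with the loose holder in its right slot (lip at 413, 228). The jar is at (287, 162) and the hammer at (350, 155). I'll enlarge the important parts.

```bash
cat > h.py <<'E'
import numpy as np,cv2
def ray(d,uv,z):
    K,R,t=d["mtx"],d["R"],d["t"]; c=-R.T@t
    v=R.T@np.linalg.inv(K)@np.array([uv[0],uv[1],1.]); return c+v*(z-c[2])/v[2]
def proj(d,X):
    p=d["mtx"]@(d["R"]@np.array(X)+d["t"]); return p[:2]/p[2]
E
python3 - <<'E'
import cv2,numpy as np
a=cv2.imread("pics/top0.png")
A=cv2.resize(a[120:285,150:235],None,fx=3.5,fy=3.5,interpolation=cv2.INTER_CUBIC)
B=cv2.resize(a[210:275,350:440],None,fx=5.5,fy=5.5,interpolation=cv2.INTER_CUBIC)
o=np.zeros((600,800,3),np.uint8); o[:A.shape[0],:A.shape[1]]=A; o[:B.shape[0],300:300+B.shape[1]]=B
print(A.shape,B.shape)
cv2.imwrite("pics/crop.png",o)
E
```

```text
(578, 298, 3) (358, 495, 3)
```

View pics/crop.png

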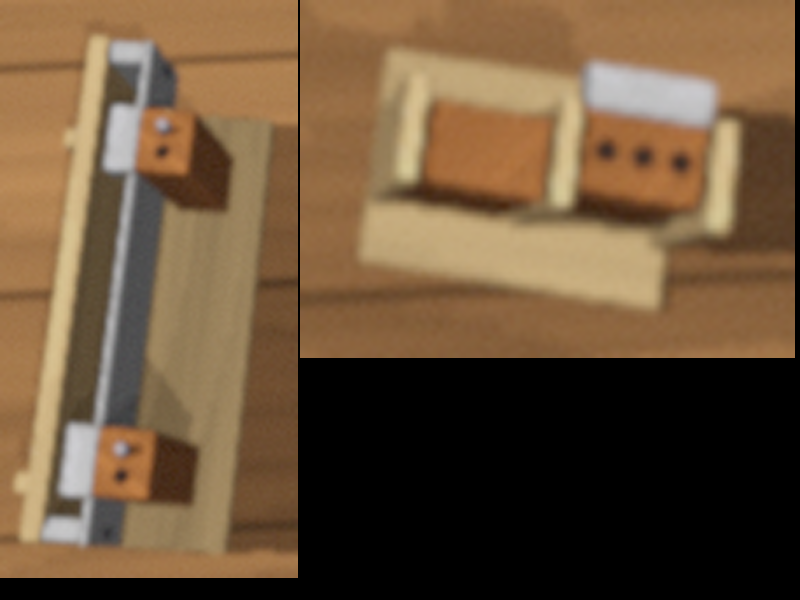

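Run:
```python
from h import *
d=np.load("pics/top0.npz")
B=lambda u,v:(350+(u-300+.5)/5.5-.5,210+(v+.5)/5.5-.5)
A=lambda u,v:(150+(u+.5)/3.5-.5,120+(v+.5)/3.5-.5)
for n,p in dict(h1=(606,150),h2=(643,157),h3=(681,162),lipL=(588,62),lipR=(717,80),bL=(585,118),bR=(712,127),fL=(580,196),fR=(700,207)).items(): print(n,ray(d,B(*p),.106).round(4))
for n,p in dict(finL0=(413,75),finL1=(405,180),finM0=(570,97),finM1=(560,207),finR0=(730,122),finR1=(718,232)).items(): print(n,ray(d,B(*p),.112).round(4))
for n,p in dict(baseL=(360,262),baseR=(660,310),baseTL=(385,48)).items(): print(n,ray(d,B(*p),.006).round(4))
for n,p in dict(railT=(155,42),railB=(85,543),railTm=(130,230),railBm=(103,400)).items(): print(n,ray(d,A(*p),.16).round(4))
for n,p in dict(u1=(140,107),u2=(193,110),u3=(193,174),u4=(137,171),ulipT=(110,103),ulipB=(104,170),l1=(97,427),l2=(155,430),l3=(152,501),l4=(94,498),llT=(66,424),llB=(60,495)).items(): print(n,ray(d,A(*p),.168).round(4))
for n,p in dict(bpT=(271,120),bpB=(226,550)).items(): print(n,ray(d,A(*p),.012).round(4))
print('jar',ray(d,(287,157),.085)); print('ham',ray(d,(340,116),.02),ray(d,(355,185),.02))
```

```text
h1 [ 0.4676 -0.2393  0.106 ]
h2 [ 0.464  -0.2538  0.106 ]
h3 [ 0.4613 -0.2687  0.106 ]
lipL [ 0.5033 -0.2354  0.106 ]
lipR [ 0.4935 -0.2865  0.106 ]
bL [ 0.4808 -0.2321  0.106 ]
bR [ 0.4747 -0.2826  0.106 ]
fL [ 0.4498 -0.2272  0.106 ]
fR [ 0.4431 -0.2745  0.106 ]
finL0 [ 0.5007 -0.1637  0.112 ]
finL1 [ 0.459  -0.1573  0.112 ]
finM0 [ 0.4888 -0.2256  0.112 ]
finM1 [ 0.4453 -0.2177  0.112 ]
finR0 [ 0.4757 -0.2883  0.112 ]
finR1 [ 0.4325 -0.279   0.112 ]
baseL [ 0.4338 -0.1485  0.006 ]
baseR [ 0.4066 -0.2783  0.006 ]
baseTL [ 0.5283 -0.1665  0.006 ]
railT [0.7146 0.2126 0.16  ]
railB [0.4082 0.2489 0.16  ]
railTm [0.5942 0.2261 0.16  ]
railBm [0.4911 0.2403 0.16  ]
u1 [0.6696 0.2188 0.168 ]
u2 [0.666  0.1863 0.168 ]
u3 [0.6253 0.1859 0.168 ]
u4 [0.6288 0.2199 0.168 ]
ulipT [0.6731 0.2372 0.168 ]
ulipB [0.6305 0.24   0.168 ]
l1 [0.4743 0.2407 0.168 ]
l2 [0.4709 0.2068 0.168 ]
l3 [0.4299 0.208  0.168 ]
l4 [0.4333 0.2415 0.168 ]
llT [0.477  0.2589 0.168 ]
llB [0.436  0.2613 0.168 ]
bpT [0.7098 0.1723 0.012 ]
bpB [0.4044 0.2039 0.012 ]
jar [0.67062546 0.01576248 0.085     ]
ham [ 0.79477854 -0.11999153  0.02      ] [ 0.61070054 -0.14604131  0.02      ]
```

```bash
cat >> h.py <<'E'
from scipy.spatial.transform import Rotation as Ro
def Rtool(yaw,tilt=0,ax=None):
    R=Ro.from_euler('z',yaw)*Ro.from_euler('x',np.pi)   # tool x at yaw, z down
    if tilt: R=Ro.from_rotvec(tilt*np.array(ax))*R
    return R
def delta(s,pos,R):
    R0=Ro.from_quat(s["eef_rot"])
    print("turn",(R0.inv()*R).as_rotvec().round(4),"shift",R0.inv().apply(np.array(pos)-s["tool_pos"]).round(4))
E
python3 - <<'E'
from h import *; from plant import r
s=r.get_state(); delta(s,[.4713,-.2556,.2],Rtool(-.19))
E
```

```text
turn [-8.0000e-04  1.6000e-03 -1.1159e+00] shift [-0.2543 -0.3881  0.0464]
```

```bash
python3 -m pendant '[[[0,0,-0.11],[-0.025,-0.039,0],1],[[0,0,-0.22],[-0.051,-0.078,0],1],[[0,0,-0.33],[-0.076,-0.116,0],1],[[0,0,-0.45],[-0.102,-0.155,0],1],[[0,0,-0.56],[-0.127,-0.194,0.01],1],[[0,0,-0.67],[-0.153,-0.233,0.02],1],[[0,0,-0.78],[-0.178,-0.272,0.03],1],[[0,0,-0.89],[-0.203,-0.31,0.04],1],[[0,0,-1.0],[-0.229,-0.349,0.046],1],[[0,0,-1.115],[-0.254,-0.388,0.046],1]]' 30
python3 -m pendant '[[[0,0,0],[0,0,0],1],[[0,0,0],[0,0,0],1]]'
python3 - <<'E'
from h import *; from plant import r
s=r.get_state(); delta(s,[.4713,-.2556,.2],Rtool(-.19))
d=r.snapshot("wrist"); cv2.imwrite("pics/w1.png",d["image"][:,:,::-1]); np.savez("pics/w1.npz",pos=s["tool_pos"],q=s["eef_rot"],**d)
print(d["T_tool_cam"].round(4),d["mtx"])
E
```

```text
clock: 1.1
tool_pos: [0.4718, -0.2547, 0.1996]
eef_rot: [0.996, -0.093, -0.001, -0.0]
contact_force: [0.6, -0.8, -0.6]
opening: 1.005
clock: 1.3
tool_pos: [0.472, -0.2555, 0.2004]
eef_rot: [0.996, -0.094, -0.0, -0.0]
contact_force: [-0.2, -0.7, 0.9]
opening: 0.999
turn [-0.0004  0.0006  0.0012] shift [-0.0007  0.0003  0.0004]
[[ 1.000e+00  1.000e-03  6.000e-04 -4.000e-04]
 [-1.100e-03  9.515e-01  3.075e-01 -8.050e-02]
 [-2.000e-04 -3.075e-01  9.515e-01 -1.381e-01]
 [ 0.000e+00  0.000e+00  0.000e+00  1.000e+00]] [[281.05454639   0.         320.92105204]
 [  0.         281.05454639 191.47828096]
 [  0.           0.           1.        ]]
```

View pics/w1.png

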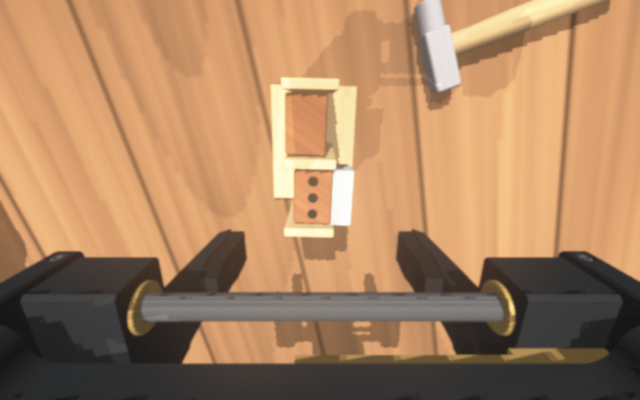

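The wrist view shows the holder between the jaws, square to them: holes at (313, 181), (313, 198) and (312, 214), lip at x≈332–354. I'll cross-check its position.

```bash
cat >> h.py <<'E'
def wcam(pos,q,d):
    T=np.eye(4); T[:3,:3]=Ro.from_quat(q).as_matrix(); T[:3,3]=pos
    W=np.linalg.inv(T@d["T_tool_cam"]); return dict(mtx=d["mtx"],R=W[:3,:3],t=W[:3,3])
E
python3 - <<'E'
from h import *
d=np.load("pics/w1.npz"); c=wcam(d["pos"],d["q"],d)
a=ray(c,(313,181),.106);b=ray(c,(312,214),.106)
print(ray(c,(312.7,198),.106),np.arctan2(*(a-b)[:2]),np.linalg.norm(a-b))
print(ray(c,(353,168),.106),ray(c,(350,226),.106),ray(c,(295,170),.106),ray(c,(294,223),.106))
E
```

```text
[ 0.46451574 -0.25465787  0.106     ] 0.22552166031160528 0.030601030975243325
[ 0.50328548 -0.23464968  0.106     ] [ 0.49244394 -0.28727127  0.106     ] [ 0.45467654 -0.22718951  0.106     ] [ 0.44327717 -0.27492901  0.106     ]
```

```bash
python3 -m pendant '[[[0,0,0],[0,0,0.04],1],[[0,0,0],[0.001,0,0.075],1],[[0,0,0],[0.001,0,0.1],1],[[0,0,0],[0.001,0,0.115],1],[[0,0,0],[0.001,0,0.115],1],[[0,0,0],[0.001,0,0.115],0.4],[[0,0,0],[0.001,0,0.115],0.4],[[0,0,0],[0.001,0,0.115],0.4],[[0,0,0],[0.001,0,0.115],0.4]]' 35
python3 -m pendant '[[[0,0,0],[0,0,0],0.4],[[0,0,0],[0,0,0],0.4],[[0,0,0],[0,0,0],0.4]]' 35
```

```text
clock: 2.25
tool_pos: [0.4729, -0.2571, 0.0865]
eef_rot: [0.995, -0.096, 0.001, 0.0]
contact_force: [-0.5, -0.8, 0.4]
opening: 0.66
clock: 2.55
tool_pos: [0.4728, -0.2569, 0.0862]
eef_rot: [0.995, -0.095, 0.0, 0.0]
contact_force: [-0.0, -0.2, 4.8]
opening: 0.575
```

Opening 0.575 is 50.6 mm, which matches the expected 51 mm. Lifting.

```bash
python3 -m pendant '[[[0,0,0],[0,0,-0.01],0.3],[[0,0,0],[0,0,-0.03],0.3],[[0,0,0],[0,0,-0.06],0.3],[[0,0,0],[0,0,-0.1],0.3],[[0,0,0],[0,0,-0.14],0.3],[[0,0,0],[0,0,-0.15],0.3],[[0,0,0],[0,0,-0.15],0.3]]' 35
python3 - <<'E'
from h import *; from plant import r
s=r.get_state(); print(s["q"].round(2))
hx=np.array([.118,.993]); t=np.array([.50,.02])+.0085*hx
delta(s,[*t,.235],Rtool(1.453))
E
```

```text
clock: 3.25
tool_pos: [0.4731, -0.257, 0.237]
eef_rot: [0.995, -0.095, 0.001, 0.001]
contact_force: [0.1, -0.2, -2.6]
opening: 0.576
[ 0.7   0.62 -0.47  1.83  0.38  0.78 -0.16]
turn [ 2.9000e-03 -1.4000e-03 -1.6443e+00] shift [-0.0268 -0.2856  0.0017]
```

```bash
python3 -m pendant '[[[0,0,-0.1],[-0.001,-0.02,0],0.3],[[0,0,-0.23],[-0.004,-0.05,0],0.3],[[0,0,-0.36],[-0.007,-0.08,0],0.3],[[0,0,-0.49],[-0.01,-0.11,0],0.3],[[0,0,-0.62],[-0.013,-0.14,0],0.3],[[0,0,-0.75],[-0.016,-0.17,0],0.3],[[0,0,-0.88],[-0.019,-0.2,0],0.3],[[0,0,-1.01],[-0.022,-0.23,0],0.3],[[0,0,-1.14],[-0.025,-0.26,0],0.3],[[0,0,-1.27],[-0.027,-0.286,0],0.3]]'
python3 -m pendant '[[[0,0,-0.13],[0,0,0],0.3],[[0,0,-0.25],[0,0,0],0.3],[[0,0,-0.34],[0,0,0],0.3],[[0,0,-0.374],[0,0,0],0.3],[[0,0,-0.374],[0,0,0],0.3],[[0,0,-0.374],[0,0,0],0.3]]'
python3 - <<'E'
from h import *; from plant import r
s=r.get_state(); print(s["q"].round(2))
hx=np.array([.118,.993]); t=np.array([.50,.02])+.0085*hx
delta(s,[*t,.081],Rtool(1.453))
for n in("side","top"):
  d=r.snapshot(n); np.savez(f"pics/{n}2.npz",**d)
  if n=="side": cv2.imwrite("pics/s2.png",cv2.resize(d["image"][100:350,200:500,::-1],None,fx=2,fy=2))
E
```

```text
clock: 4.25
tool_pos: [0.4989, 0.0305, 0.2336]
eef_rot: [0.856, 0.517, -0.002, -0.001]
contact_force: [0.2, -0.9, -2.7]
opening: 0.575
clock: 4.85
tool_pos: [0.4998, 0.029, 0.2349]
eef_rot: [0.748, 0.664, -0.001, -0.0]
contact_force: [0.7, 0.2, -1.4]
opening: 0.577
[ 0.39  0.68 -0.91  1.93  0.69  0.89  0.58]
turn [-0.0016  0.0003 -0.0014] shift [-0.0004  0.0015  0.1539]
```

View pics/s2.png

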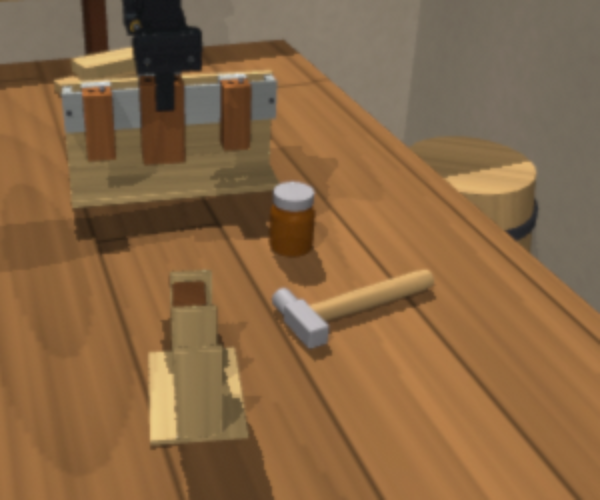

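The holder (crop 165, 120) hangs upright in the grip, with its front facing the camera. The jar, hammer and blank are undisturbed. Lowering it to the bench.

```bash
python3 -m pendant '[[[0,0,0],[0,0,0.03],0.3],[[0,0,0],[0,0,0.07],0.3],[[0,0,0],[0,0,0.11],0.3],[[0,0,0],[0,0,0.135],0.3],[[0,0,0],[0,0,0.147],0.3],[[0,0,0],[0,0,0.151],0.3],[[0,0,0],[0,0,0.154],0.3],[[0,0,0],[0,0,0.156],0.3],[[0,0,0],[0,0,0.156],0.3]]'
```

```text
clock: 5.85
tool_pos: [0.501, 0.0293, 0.0804]
eef_rot: [0.748, 0.664, 0.001, 0.0]
contact_force: [-0.2, -0.9, -1.9]
opening: 0.576
```

```bash
python3 -m pendant '[[[0,0,0],[0,0,0.001],0.3],[[0,0,0],[0,0,0.001],0.3]]'
python3 -m pendant '[[[0,0,0],[0,0,0.001],0.3],[[0,0,0],[0,0,0.001],0.3]]'
```

```text
clock: 6.05
tool_pos: [0.501, 0.0293, 0.0802]
eef_rot: [0.748, 0.664, 0.001, 0.001]
contact_force: [-0.9, 0.6, 7.4]
opening: 0.572
clock: 6.25
tool_pos: [0.5011, 0.0294, 0.0801]
eef_rot: [0.748, 0.664, 0.001, 0.001]
contact_force: [-3.7, -1.6, 17.5]
opening: 0.574
```

```bash
python3 -m pendant '[[[0,0,0],[0,0,-0.001],0.7],[[0,0,0],[0,0,-0.001],1],[[0,0,0],[0,0,-0.001],1],[[0,0,0],[0,0,-0.001],1],[[0,0,0],[0,0,-0.001],1],[[0,0,0],[0,0,-0.03],1],[[0,0,0],[0,0,-0.07],1],[[0,0,0],[0,0,-0.11],1],[[0,0,0],[0,0,-0.14],1],[[0,0,0],[0,0,-0.14],1]]'
python3 - <<'E'
from h import *; from plant import r
s=r.get_state(); print(s["q"].round(2))
delta(s,[.50,.02,.2],Rtool(-.118))
d=r.snapshot("wrist"); cv2.imwrite("pics/w3.png",d["image"][:,:,::-1]); np.savez("pics/w3.npz",pos=s["tool_pos"],q=s["eef_rot"],**d)
E
```

```text
clock: 7.25
tool_pos: [0.5024, 0.0303, 0.2211]
eef_rot: [0.748, 0.664, 0.003, 0.002]
contact_force: [-0.4, -0.2, -1.2]
opening: 0.999
[ 0.38  0.7  -0.88  1.94  0.72  0.85  0.56]
turn [ 0.0035 -0.0071  1.5707] shift [-0.0105 -0.0013  0.0211]
```

View pics/w3.png

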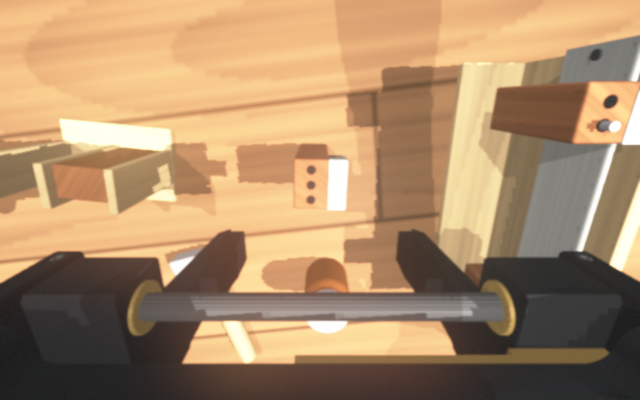

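Run:
```python
from h import *; from plant import r
d=np.load("pics/w3.npz"); c=wcam(d["pos"],d["q"],d)
a=ray(c,(311,169),.1);b=ray(c,(311,201),.1);m=ray(c,(311,185),.1)
print(m,np.linalg.norm(a-b),"yaw of hole line",np.arctan2((b-a)[1],(b-a)[0]))
g=[.5015,.0207]
for p in ((294,158),(348,156),(347,210),(294,209)): print(ray(c,p,.1).round(4))
s=r.get_state(); delta(s,[m[0],m[1],.2],Rtool(-.118))
```

```text
[0.49928071 0.02197887 0.1       ] 0.03221125135308558 yaw of hole line -0.12809685700370127
[0.4713 0.0096 0.1   ]
[0.4753 0.0598 0.1   ]
[0.5292 0.0541 0.1   ]
[0.5219 0.0021 0.1   ]
turn [ 0.0022 -0.0033  1.5705] shift [-0.0076 -0.0012  0.0191]
```

```bash
python3 -m pendant '[[[0,0,0.1],[0,0,0],1],[[0,0,0.25],[-0.002,0,0],1],[[0,0,0.4],[-0.003,0,0.01],1],[[0,0,0.55],[-0.004,0,0.01],1],[[0,0,0.7],[-0.005,0,0.01],1],[[0,0,0.85],[-0.006,-0.001,0.02],1],[[0,0,1.0],[-0.008,-0.001,0.02],1],[[0,0,1.15],[-0.008,-0.001,0.02],1],[[0,0,1.3],[-0.008,-0.001,0.02],1],[[0,0,1.45],[-0.008,-0.001,0.02],1]]'
python3 -m pendant '[[[0,0,0.1],[0,0,0],1],[[0,0,0.12],[0,0,0],1],[[0,0,0.12],[0,0,0],1],[[0,0,0.12],[0,0,0],1]]'
python3 - <<'E'
from h import *; from plant import r
s=r.get_state(); print(s["q"].round(2))
d=r.snapshot("wrist"); cv2.imwrite("pics/w4.png",d["image"][:,:,::-1]); np.savez("pics/w4.npz",pos=s["tool_pos"],q=s["eef_rot"],**d)
delta(s,[.4998,.0212,.2],Rtool(-.118))
E
```

```text
clock: 8.3
tool_pos: [0.4974, 0.0209, 0.1962]
eef_rot: [1.0, -0.002, -0.002, 0.001]
contact_force: [1.2, 0.0, 0.7]
opening: 0.999
clock: 8.7
tool_pos: [0.4981, 0.0213, 0.1971]
eef_rot: [0.998, -0.058, -0.001, 0.0]
contact_force: [-0.3, -0.5, 0.3]
opening: 1.002
[ 0.12  0.63 -0.41  1.99  0.42  0.61 -0.68]
turn [0.0004 0.0011 0.0028] shift [ 0.0017 -0.0001 -0.0029]
```

View pics/w4.png

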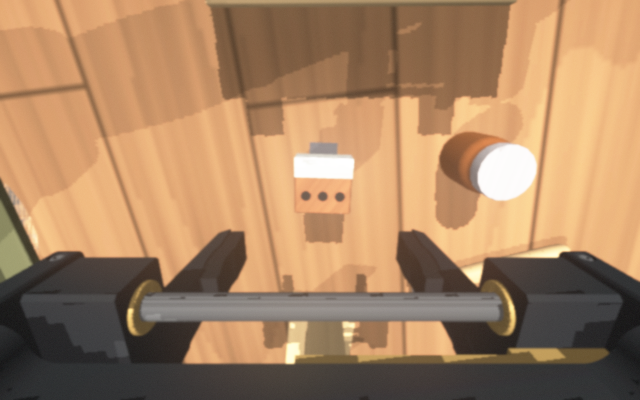

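Run:
```python
from h import *; from plant import r
d=np.load("pics/w4.npz"); c=wcam(d["pos"],d["q"],d)
a=ray(c,(306,196),.1);b=ray(c,(340,196),.1);m=ray(c,(323,196),.1)
print(m,np.linalg.norm(a-b),np.arctan2((b-a)[1],(b-a)[0]))
s=r.get_state(); delta(s,[m[0],m[1],.062],Rtool(-.118))
```

```text
[0.49962145 0.02134976 0.1       ] 0.030060380122211232 -0.11386242676907524
turn [0.0002 0.0008 0.0024] shift [ 0.0016 -0.0003  0.1353]
```

```bash
python3 -m pendant '[[[0,0,0],[0.001,0,0.035],1],[[0,0,0],[0.001,0,0.07],1],[[0,0,0],[0.001,0,0.105],1],[[0,0,0],[0.001,0,0.135],1],[[0,0,0],[0.001,0,0.135],1],[[0,0,0],[0.001,0,0.135],0.4],[[0,0,0],[0.001,0,0.135],0.4],[[0,0,0],[0.001,0,0.135],0.4],[[0,0,0],[0.001,0,0.135],0.4],[[0,0,0],[0.001,0,0.135],0.3]]' 55
python3 -m pendant '[[[0,0,0],[0,0,0],0.3],[[0,0,0],[0,0,0],0.3],[[0,0,0],[0,0,0],0.3]]' 55
python3 -m pendant '[[[0,0,0],[0,0,-0.01],0.3],[[0,0,0],[0,0,-0.04],0.3],[[0,0,0],[0,0,-0.08],0.3],[[0,0,0],[0,0,-0.12],0.3],[[0,0,0],[0,0,-0.16],0.3],[[0,0,0],[0,0,-0.19],0.3],[[0,0,0],[0,0,-0.19],0.3]]' 55
```

```text
clock: 9.75
tool_pos: [0.4998, 0.0211, 0.0635]
eef_rot: [0.998, -0.059, 0.001, -0.0]
contact_force: [-1.6, -0.3, 0.5]
opening: 0.568
clock: 10.05
tool_pos: [0.4998, 0.0211, 0.0634]
eef_rot: [0.998, -0.059, 0.001, 0.0]
contact_force: [-0.3, -0.5, 6.1]
opening: 0.566
clock: 10.75
tool_pos: [0.5013, 0.0217, 0.2567]
eef_rot: [0.998, -0.059, 0.004, -0.001]
contact_force: [0.6, 0.8, -1.8]
opening: 0.562
```

```bash
cat >> h.py <<'E'
psi=-0.118   # rail -y direction yaw
ex=np.array([-np.sin(psi),np.cos(psi),0]); ey=np.array([-np.cos(psi),-np.sin(psi),0]); ez=np.array([0,0,1.])
gap=np.array([.550,.232,.160]); off=np.array([.020,0,.0286])
def hook(s,lx,ly,lz,tilt,gap=gap,off=off):
    F=np.c_[ex,ey,ez]; Rh=F@Ro.from_euler('y',tilt).as_matrix()
    lip=gap+F@np.array([lx,ly,lz]); pos=lip-Rh@off
    print("tcp",pos.round(4)); delta(s,pos,Rtool(psi,tilt,ey))
def lipnow(s,gap=gap,off=off):
    Rt=Ro.from_quat(s["eef_rot"]); # holder axes in tool: x=-tool y, y=-tool x, z=-tool z
    v=Rt.apply([0,-off[0],-off[2]]); F=np.c_[ex,ey,ez]
    z=-Rt.apply([0,0,1]); print("lip in gap",(F.T@(s["tool_pos"]+v-gap)*1e3).round(1),"tilt",np.arctan2(z@ex,z[2]).round(3),"yaw",((-Rt.apply([1,0,0]))@ex).round(3))
E
python3 - <<'E'
from h import *; from plant import r
s=r.get_state(); lipnow(s); hook(s,-.03,0,.08,0); hook(s,0,0,.07,.35)
E
```

```text
lip in gap [-194.6   23.8  125.3] tilt -0.002 yaw -0.001
tcp [0.5441 0.1823 0.2114]
turn [-0.0018 -0.0076  0.0006] shift [ 0.0233 -0.1644  0.0457]
tcp [0.5466 0.2036 0.21  ]
turn [-0.3518 -0.0076 -0.0007] shift [ 0.0233 -0.1859  0.0472]
```

```bash
python3 -m pendant '[[[0,0,0],[0.003,-0.03,0],0.3],[[0,-0.002,0],[0.008,-0.06,0],0.3],[[0,-0.004,0],[0.012,-0.09,0],0.3],[[0,-0.006,0],[0.016,-0.12,0],0.3],[[0,-0.007,0],[0.02,-0.15,0],0.3],[[-0.1,-0.007,0],[0.023,-0.165,0],0.3],[[-0.2,-0.007,0],[0.023,-0.175,0.01],0.3],[[-0.3,-0.007,0],[0.023,-0.186,0.02],0.3],[[-0.35,-0.007,0],[0.023,-0.186,0.03],0.3],[[-0.35,-0.007,0],[0.023,-0.186,0.03],0.3]]' 55
python3 -m pendant '[[[0,0,0],[0,0,0],0.3],[[0,0,0],[0,0,0],0.3]]' 55
python3 - <<'E'
from h import *; from plant import r
s=r.get_state(); lipnow(s); print(s["q"].round(2))
o=[]
for n in("wrist","side","top"):
  s=r.get_state(); d=r.snapshot(n); np.savez(f"pics/{n}5.npz",pos=s["tool_pos"],q=s["eef_rot"],**d)
  o.append(d["image"][:,:,::-1])
a=cv2.resize(o[0],(480,300)); b=cv2.resize(o[1][110:230,200:380],(450,300)); c=cv2.resize(o[2][100:300,130:290],None,fx=1.5,fy=1.5)
O=np.zeros((600,800,3),np.uint8);O[:300,:480]=a;O[300:,:450]=b;O[:300,500:740]=c
cv2.imwrite("pics/c5.png",O)
E
```

```text
clock: 11.75
tool_pos: [0.5416, 0.2054, 0.2192]
eef_rot: [0.983, -0.055, -0.016, 0.175]
contact_force: [-0.3, -0.5, -3.0]
opening: 0.56
clock: 11.95
tool_pos: [0.5443, 0.2016, 0.223]
eef_rot: [0.983, -0.059, -0.014, 0.174]
contact_force: [0.6, 0.0, -2.2]
opening: 0.568
lip in gap [-2.3  1.9 83. ] tilt 0.35 yaw 0.002
[-0.42  0.77 -0.3   1.56  0.49  1.16 -1.06]
```

View pics/c5.png

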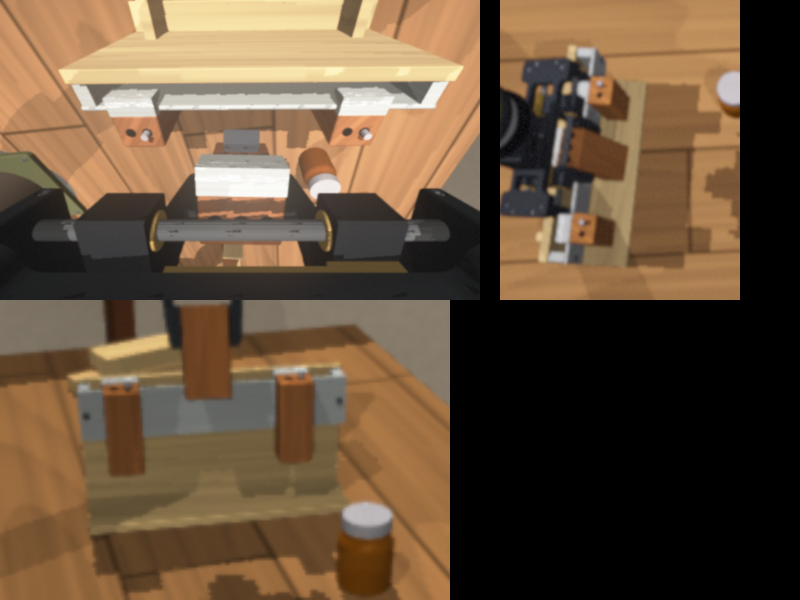

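The composite's wrist view shows the rail's top edge along y≈100 and the two fixed holders at about (140, 130) and (360, 125). The held lip at (242, 175) is between them and square to the rail. I'll enlarge it for a precise measurement of the gap.

Run:
```python
from h import *
d=np.load("pics/wrist5.npz"); i=d["image"][:,:,::-1]
O=np.vstack([cv2.resize(i[105:205,100:300],None,fx=3,fy=3,interpolation=cv2.INTER_CUBIC),cv2.resize(i[105:205,400:600],None,fx=3,fy=3,interpolation=cv2.INTER_CUBIC)])
cv2.imwrite("pics/c5b.png",O)
```

```text
(no output)
```

View pics/c5b.png

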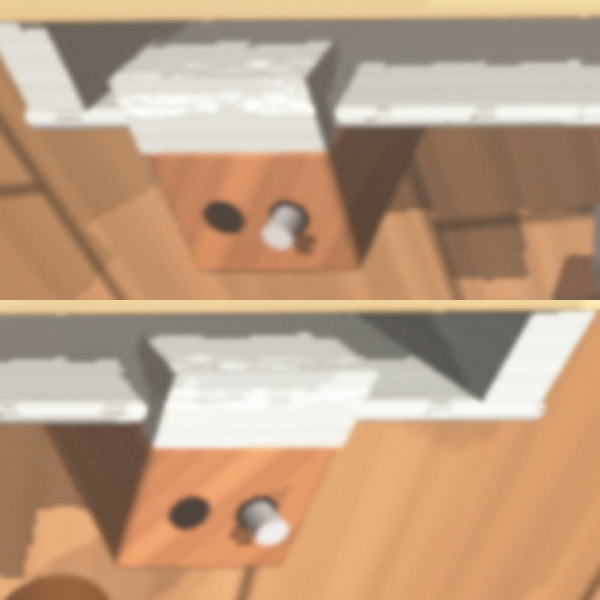

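Run:
```python
from h import *
d=np.load("pics/wrist5.npz"); c=wcam(d["pos"],d["q"],d)
P=lambda u,v,o:(o+(u+.5)/3-.5,105+(v+.5)/3-.5)
F=np.c_[ex,ey,ez]
def show(n,uv,z):
    X=ray(c,uv,z); print(n,X.round(4),"gapframe mm",(F.T@(X-gap)*1e3).round(1)); return X
e=show("endL",P(25,116,100),.16);f=show("endR",P(543,109,400),.16);show("mL",P(450,116,100),.16);show("mR",P(60,111,400),.16)
print(np.linalg.norm(e-f),np.arctan2((f-e)[1],(f-e)[0]))
for n,uv,o in [("L1",(143,153),100),("L2",(327,153),100),("L3",(360,270),100),("L4",(202,270),100),("R1",(152,147),400),("R2",(338,149),400),("R3",(285,266),400),("R4",(117,266),400)]: show(n,P(*uv,o),.168)
# held lip: top outer edge corners
show("heldlip L",(197*4/3,158*4/3),.25)
```

```text
endL [0.408  0.2519 0.16  ] gapframe mm [  3.  143.4   0. ]
endR [0.7157 0.2177 0.16  ] gapframe mm [   5.3 -166.2    0. ]
mL [0.5012 0.241  0.16  ] gapframe mm [ 3.2 49.6  0. ]
mR [0.612  0.2293 0.16  ] gapframe mm [  4.7 -61.9   0. ]
0.30965028817930834 -0.11054824078756374
L1 [0.4355 0.244  0.168 ] gapframe mm [ -1.6 115.1   8. ]
L2 [0.4751 0.2394 0.168 ] gapframe mm [-1.5 75.2  8. ]
L3 [0.4712 0.2073 0.168 ] gapframe mm [-33.8  75.3   8. ]
L4 [0.4335 0.2117 0.168 ] gapframe mm [-33.9 113.3   8. ]
R1 [0.6298 0.2229 0.168 ] gapframe mm [  0.4 -80.3   8. ]
R2 [0.6692 0.2178 0.168 ] gapframe mm [  -0. -120.    8.]
R3 [0.6662 0.1861 0.168 ] gapframe mm [ -31.9 -120.8    8. ]
R4 [0.6268 0.1907 0.168 ] gapframe mm [-32.  -81.1   8. ]
heldlip L [0.5301 0.2591 0.25  ] gapframe mm [24.6 23.  90. ]
```

```bash
sed -i 's/^psi=.*/psi=-0.113/; s/^gap=.*/gap=np.array([.550,.232,.160])+.0032*ex-.0024*ey; off=np.array([.020,0,.0286])/' h.py
python3 - <<'E'
from h import *; from plant import r
s=r.get_state(); print(gap); lipnow(s); hook(s,.002,0,.03,.35); hook(s,.002,0,.008,.35)
E
```

```text
[0.55274552 0.23490897 0.16      ]
lip in gap [-5.   4.2 83.5] tilt 0.349 yaw 0.007
tcp [0.5497 0.2085 0.17  ]
turn [-0.0005  0.0079 -0.0049] shift [ 0.0048 -0.0249  0.0478]
tcp [0.5497 0.2085 0.148 ]
turn [-0.0005  0.0079 -0.0049] shift [ 0.0049 -0.0324  0.0684]
```

```bash
python3 -m pendant '[[[0,0.004,-0.003],[0.003,-0.008,0],0.3],[[0,0.008,-0.005],[0.005,-0.015,0.02],0.3],[[0,0.008,-0.005],[0.005,-0.022,0.038],0.3],[[0,0.008,-0.005],[0.005,-0.025,0.048],0.3],[[0,0.008,-0.005],[0.005,-0.025,0.048],0.3],[[0,0.008,-0.005],[0.005,-0.025,0.048],0.3]]' 55
python3 - <<'E'
from h import *; from plant import r
s=r.get_state(); lipnow(s); hook(s,.002,0,.008,.35); hook(s,.002,0,0,.35)
E
```

```text
clock: 12.7
tool_pos: [0.5528, 0.2069, 0.1746]
eef_rot: [0.983, -0.057, -0.006, 0.176]
contact_force: [-1.3, -5.4, 25.8]
opening: 0.567
lip in gap [ 0.9 -3.  34.4] tilt 0.354 yaw 0.001
tcp [0.5497 0.2085 0.148 ]
turn [ 0.0041 -0.0069 -0.0032] shift [-0.0034 -0.0103  0.0245]
tcp [0.5497 0.2085 0.14  ]
turn [ 0.0041 -0.0069 -0.0032] shift [-0.0034 -0.0131  0.032 ]
```

25 N of contact at 34 mm above the rail. By geometry, at 20° the clip nose is still catching the rail's top. I'll back up, tilt further (28°) and check the grip.

```bash
python3 -m pendant '[[[0,0,0],[0,0.004,-0.012],0.3],[[0,0,0],[0,0.008,-0.024],0.3],[[0,0,0],[0,0.008,-0.024],0.3]]' 55
python3 - <<'E'
from h import *; from plant import r
s=r.get_state(); lipnow(s); print(s["contact_force"].round(1)); hook(s,.003,0,.055,.49)
d=r.snapshot("wrist"); np.savez("pics/wrist6.npz",pos=s["tool_pos"],q=s["eef_rot"],**d)
e=np.load("pics/wrist5.npz")
O=np.vstack([x["image"][150:300,220:420,::-1] for x in (e,d)]); cv2.imwrite("pics/c6.png",cv2.resize(O,None,fx=2,fy=2))
E
```

```text
clock: 13.0
tool_pos: [0.5505, 0.2121, 0.1959]
eef_rot: [0.984, -0.054, -0.009, 0.172]
contact_force: [-0.3, -0.4, -1.7]
opening: 0.569
lip in gap [ 5.6 -0.2 56. ] tilt 0.346 yaw -0.003
[-0.3 -0.4 -1.7]
tcp [0.5496 0.207  0.1992]
turn [-0.1439 -0.0027  0.0017] shift [-0.0004  0.006  -0.0014]
```

View pics/c6.png

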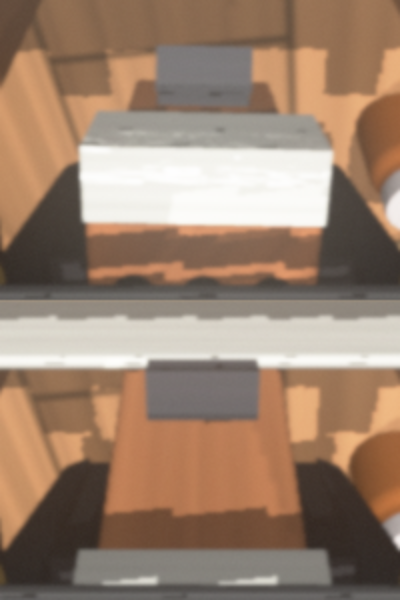

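The lower half (now) shows that the clip contact turned the holder in the fingers: the back face is visible, and the lip moved from row 222 to row 275. I'll work out the slip angle from the lip and clip rows.

Run:
```python
from h import *
d=np.load("pics/wrist6.npz"); K=d["mtx"]; C=np.linalg.inv(d["T_tool_cam"])
def row(x,z,phi,y=0,dx=0,dz=0,full=False):  # holder coords rel mid (mm); slip phi about grasp point z=24.4 (+ = top to +x)
    gx,gz=0,24.4; c,s=np.cos(phi),np.sin(phi)
    X=(x-gx)*c+(z-gz)*s+dx; Z=-(x-gx)*s+(z-gz)*c+dz
    p=C@np.array([-y/1e3,-X/1e3,-(Z-(13.4-24.4))/1e3,1])  # tool: y=-X, z=-(Z rel TCP)
    u=K@p[:3]; return u[:2]/u[2]
pts=dict(lip_top_out=(34,50,25),lip_bot_out=(34,30,25),lip_top_in=(17,50,25),clip_tip=(37,-16,15),clip_root=(17,-16,15),back_bottom=(17,-50,25),front_top=(-17,50,25))
for phi in (0,-.2,-.3,-.4,-.5,-.6): print(phi,{k:row(x,z,phi,y).round(0).tolist() for k,(x,z,y) in pts.items()})
```

```text
0 {'lip_top_out': [258.0, 224.0], 'lip_bot_out': [267.0, 206.0], 'lip_top_in': [261.0, 262.0], 'clip_tip': [297.0, 175.0], 'clip_root': [298.0, 205.0], 'back_bottom': [288.0, 189.0], 'front_top': [266.0, 328.0]}
-0.2 {'lip_top_out': [256.0, 245.0], 'lip_bot_out': [265.0, 215.0], 'lip_top_in': [260.0, 277.0], 'clip_tip': [295.0, 166.0], 'clip_root': [297.0, 196.0], 'back_bottom': [286.0, 172.0], 'front_top': [268.0, 330.0]}
-0.3 {'lip_top_out': [255.0, 256.0], 'lip_bot_out': [264.0, 221.0], 'lip_top_in': [260.0, 285.0], 'clip_tip': [295.0, 163.0], 'clip_root': [296.0, 192.0], 'back_bottom': [285.0, 164.0], 'front_top': [269.0, 329.0]}
-0.4 {'lip_top_out': [254.0, 268.0], 'lip_bot_out': [263.0, 228.0], 'lip_top_in': [260.0, 292.0], 'clip_tip': [294.0, 160.0], 'clip_root': [296.0, 188.0], 'back_bottom': [284.0, 156.0], 'front_top': [270.0, 328.0]}
-0.5 {'lip_top_out': [254.0, 280.0], 'lip_bot_out': [262.0, 235.0], 'lip_top_in': [261.0, 299.0], 'clip_tip': [293.0, 158.0], 'clip_root': [295.0, 185.0], 'back_bottom': [283.0, 148.0], 'front_top': [271.0, 327.0]}
-0.6 {'lip_top_out': [253.0, 292.0], 'lip_bot_out': [261.0, 243.0], 'lip_top_in': [261.0, 305.0], 'clip_tip': [292.0, 157.0], 'clip_root': [294.0, 183.0], 'back_bottom': [282.0, 141.0], 'front_top': [272.0, 325.0]}
```

```bash
cat > fit.py <<'E'
from h import *
from scipy.optimize import least_squares
def mk(d):
    K=d["mtx"]; C=np.linalg.inv(d["T_tool_cam"])
    def row(x,z,y,p):
        phi,dx,dz=p; c,s=np.cos(phi),np.sin(phi); z0=z-24.4
        X=x*c+z0*s+dx; Z=-x*s+z0*c+dz
        q=C@np.array([-y/1e3,-X/1e3,-(Z+11)/1e3,1]); u=K@q[:3]; return u[:2]/u[2]
    return row
def fit(d,obs):
    row=mk(d); f=lambda p:np.concatenate([(row(*k,p)-v)*[1,1] for k,v in obs])
    r=least_squares(f,[-.2,0,10]); return r.x,r.fun,row
E
python3 - <<'E'
from fit import *
d=np.load("pics/wrist6.npz")
for nm,obs in dict(A=[((34,30,25),(257.5,274)),((34,30,-25),(385,274)),((17,-16,15),(294,209)),((17,-16,-15),(349,209))],
 B=[((34,30,25),(257.5,274)),((34,30,-25),(385,274)),((37,-16,15),(293.5,184)),((17,-16,15),(294,209)),((17,-16,-15),(349,209))],
 C=[((34,30,25),(257.5,274)),((34,30,-25),(385,274)),((37,-16,15),(293.5,181)),((37,-16,-15),(349,181))]).items():
    p,f,row=fit(d,obs); print(nm,p.round(3),f.round(1)); print({k:row(*k,p).round(0).tolist() for k in [(37,-16,15),(17,-16,15),(17,-50,25),(34,50,25)]})
E
```

```text
A [ -0.524 -10.843  10.436] [ 0.2 -0.   0.2  0.  -0.2 -0.  -0.3  0. ]
{(37, -16, 15): [291.0, 184.0], (17, -16, 15): [294.0, 209.0], (17, -50, 25): [281.0, 166.0], (34, 50, 25): [249.0, 329.0]}
B [ -0.525 -11.134   9.905] [ 0.5 -0.1 -0.1 -0.1 -2.4 -0.  -0.1  0.1 -0.4  0.1]
{(37, -16, 15): [291.0, 184.0], (17, -16, 15): [294.0, 209.0], (17, -50, 25): [282.0, 167.0], (34, 50, 25): [249.0, 328.0]}
C [ -0.572 -10.285   8.206] [ 0.8 -0.4 -0.4 -0.3 -2.7  0.4  2.9  0.4]
{(37, -16, 15): [291.0, 181.0], (17, -16, 15): [294.0, 206.0], (17, -50, 25): [281.0, 162.0], (34, 50, 25): [250.0, 328.0]}
```

Run:
```python
from h import *; from plant import r
s=r.get_state(); p=s["tool_pos"]
print("retreat");delta(s,p-.03*ex+.03*ez,Rtool(psi,.346,ey))
B=np.array([.5,.02,0])
delta(s,B-.001*ex+.17*ez,Rtool(psi,.525,ey))
print(s["q"].round(2))
```

```text
retreat
turn [ 0.0013 -0.0013  0.0026] shift [-0.0001  0.0384 -0.018 ]
turn [-0.1777 -0.0015  0.0025] shift [-0.0286  0.1768  0.0905]
[-0.43  0.81 -0.29  1.56  0.51  1.11 -1.08]
```

```bash
python3 -m pendant '[[[0,0,0],[0,0.02,-0.009],0.3],[[0,0,0],[0,0.038,-0.018],0.3],[[-0.03,0,0],[-0.005,0.065,0],0.3],[[-0.06,0,0],[-0.01,0.095,0.02],0.3],[[-0.09,0,0],[-0.015,0.125,0.05],0.3],[[-0.12,0,0],[-0.02,0.15,0.07],0.3],[[-0.15,0,0],[-0.025,0.17,0.085],0.3],[[-0.178,0,0],[-0.029,0.177,0.09],0.3],[[-0.178,0,0],[-0.029,0.177,0.09],0.3],[[-0.178,0,0],[-0.029,0.177,0.09],0.3]]' 55
python3 - <<'E'
from h import *; from plant import r
s=r.get_state(); B=np.array([.5,.02,0])
for z in (.053,.0507): delta(s,B-.001*ex+z*ez,Rtool(psi,.525,ey))
d=r.snapshot("side"); cv2.imwrite("pics/s7.png",cv2.resize(d["image"][90:290,200:440,::-1],None,fx=2.5,fy=2.5))
E
```

```text
clock: 14.05
tool_pos: [0.4998, 0.0198, 0.1705]
eef_rot: [0.964, -0.053, -0.014, 0.259]
contact_force: [0.3, 0.1, -3.1]
opening: 0.559
turn [ 0.0002 -0.0023  0.0035] shift [ 1.000e-04 -5.830e-02  1.021e-01]
turn [ 0.0002 -0.0023  0.0035] shift [ 1.000e-04 -5.940e-02  1.041e-01]
```

View pics/s7.png

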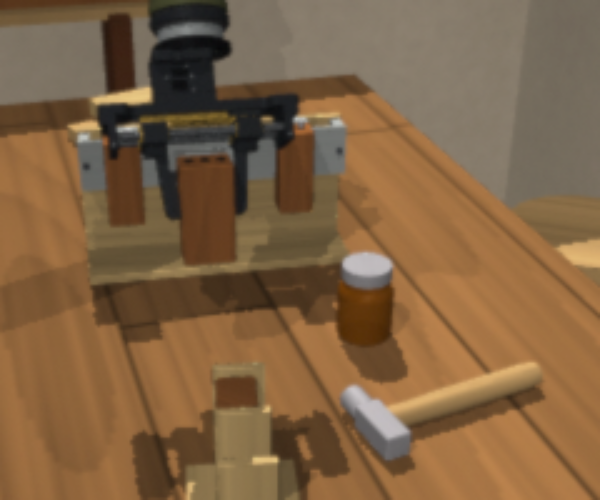

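The holder (crop 207, 210) is close to upright, with the tool leaning as planned. Only one viewed picture remains, so from here I'll rely on numbers and force. Lowering.

```bash
python3 -m pendant '[[[0,0,0],[0,-0.018,0.032],0.3],[[0,0,0],[0,-0.036,0.063],0.3],[[0,0,0],[0,-0.05,0.088],0.3],[[0,0,0],[0,-0.055,0.096],0.3],[[0,0,0],[0,-0.057,0.1],0.3],[[0,0,0],[0,-0.057,0.1],0.3]]' 55
python3 -m pendant '[[[0,0,0],[0,-0.001,0.002],0.3],[[0,0,0],[0,-0.001,0.002],0.3]]' 55
```

```text
clock: 14.7
tool_pos: [0.4993, 0.0172, 0.0558]
eef_rot: [0.964, -0.053, -0.014, 0.26]
contact_force: [-0.4, -0.9, -2.1]
opening: 0.562
clock: 14.9
tool_pos: [0.4992, 0.0166, 0.054]
eef_rot: [0.964, -0.054, -0.014, 0.26]
contact_force: [0.3, -0.3, -1.7]
opening: 0.562
```

```bash
python3 -m pendant '[[[0,0,0],[0,-0.001,0.002],0.3],[[0,0,0],[0,-0.001,0.002],0.3]]' 55
```

```text
clock: 15.1
tool_pos: [0.4987, 0.0163, 0.0511]
eef_rot: [0.964, -0.053, -0.015, 0.26]
contact_force: [-0.5, -0.3, -2.1]
opening: 0.562
```

```bash
for i in 1 2; do python3 -m pendant '[[[0,0,0],[0,-0.0005,0.001],0.3],[[0,0,0],[0,-0.0005,0.001],0.3]]' 55; done
```

```text
clock: 15.3
tool_pos: [0.4987, 0.0162, 0.0506]
eef_rot: [0.964, -0.053, -0.015, 0.261]
contact_force: [-0.5, 1.0, 4.2]
opening: 0.562
clock: 15.5
tool_pos: [0.4987, 0.0161, 0.0505]
eef_rot: [0.964, -0.053, -0.014, 0.261]
contact_force: [-2.8, 2.9, 13.8]
opening: 0.561
```

```bash
python3 -m pendant '[[[0,0,0],[0,0,0],0.3],[[0,0,0],[0,0,0],0.3]]' 4
python3 -m pendant '[[[0,0,0],[0,0,0],0.7],[[0,0,0],[0,0,0],1],[[0,0,0],[0,0,0],1],[[0,0,0],[0,0,0],1],[[0,0,0],[0,0,-0.03],1],[[0,0,0],[0,0,-0.07],1],[[0,0,0],[0,0,-0.11],1],[[0,0,0],[0,0,-0.15],1],[[0,0,0],[0,0,-0.15],1]]'
python3 - <<'E'
from h import *; from plant import r
s=r.get_state(); delta(s,[.499,.0175,.2],Rtool(psi))
E
```

```text
clock: 15.7
tool_pos: [0.4987, 0.015, 0.0498]
eef_rot: [0.964, -0.054, -0.015, 0.262]
contact_force: [-0.1, -1.0, 5.0]
opening: 0.57
clock: 16.6
tool_pos: [0.5094, 0.0961, 0.1814]
eef_rot: [0.965, -0.052, -0.011, 0.257]
contact_force: [-0.3, 0.4, -0.6]
opening: 1.002
turn [ 0.52   -0.007   0.0044] shift [-0.0018  0.078   0.0232]
```

```bash
python3 -m pendant '[[[0.1,0,0],[0,0.015,-0.01],1],[[0.22,-0.003,0.002],[0,0.03,-0.005],1],[[0.34,-0.005,0.004],[0,0.05,0.005],1],[[0.46,-0.007,0.004],[-0.001,0.07,0.017],1],[[0.52,-0.007,0.004],[-0.002,0.078,0.023],1],[[0.52,-0.007,0.004],[-0.002,0.078,0.023],1],[[0.52,-0.007,0.004],[-0.002,0.078,0.023],1]]'
python3 - <<'E'
from h import *; from plant import r
s=r.get_state(); d=r.snapshot("wrist"); np.savez("pics/wrist8.npz",pos=s["tool_pos"],q=s["eef_rot"],**d)
delta(s,[.499,.0175,.2],Rtool(psi))
cv2.imwrite("pics/w8.png",d["image"][:,:,::-1])
i=d["image"].astype(int); g=cv2.cvtColor(d["image"],cv2.COLOR_RGB2HSV)
# white lip face
w=((g[...,1]<40)&(g[...,2]>200)).astype(np.uint8); w[250:]=0
n,l,st,ce=cv2.connectedComponentsWithStats(w)
print([(st[k].tolist(),ce[k].round(1).tolist()) for k in range(1,n) if st[k,4]>100])
# dark spots
w=((i.sum(2)<230)).astype(np.uint8); w[:120]=0;w[250:]=0;w[:,:250]=0;w[:,400:]=0
n,l,st,ce=cv2.connectedComponentsWithStats(w)
print([(st[k].tolist(),ce[k].round(1).tolist()) for k in range(1,n) if st[k,4]>15])
E
```

```text
clock: 17.3
tool_pos: [0.496, 0.0128, 0.1972]
eef_rot: [0.998, -0.059, -0.004, 0.004]
contact_force: [0.2, 0.6, 0.1]
opening: 1.0
turn [ 0.0083  0.0077 -0.0047] shift [ 0.0024 -0.005  -0.0029]
[([482, 132, 60, 58, 2726], [511.4, 160.7]), ([295, 157, 60, 24, 1393], [324.3, 168.6]), ([545, 244, 31, 6, 113], [563.7, 247.2])]
[([398, 237, 2, 13, 16], [398.8, 243.9])]
```

Run:
```python
from h import *; from plant import r
d=np.load("pics/wrist8.npz"); c=wcam(d["pos"],d["q"],d)
j=ray(c,(324.5,180.8),.1); o=ray(c,(324.5,156.6),.1); m=(j-.017*ex+o-.034*ex)/2
g=cv2.cvtColor(d["image"],cv2.COLOR_RGB2HSV); w=((g[...,1]<40)&(g[...,2]>200)).astype(np.uint8); n,l,st,ce=cv2.connectedComponentsWithStats(w)
k=[k for k in range(1,n) if abs(ce[k,0]-324)<3 and abs(ce[k,1]-168)<3][0]
print(j.round(4),o.round(4),np.linalg.norm(j-o),"mid",m.round(4), cv2.minAreaRect(np.argwhere(l==k)[:,::-1].astype(np.float32)))
e=np.load("pics/w4.npz");g=cv2.cvtColor(e["image"],cv2.COLOR_RGB2HSV); w=((g[...,1]<40)&(g[...,2]>200)).astype(np.uint8); w[250:]=0
print([x.tolist() for x in cv2.connectedComponentsWithStats(w)[2] if x[4]>100])
s=r.get_state(); delta(s,[m[0],m[1],.062],Rtool(psi))
print("jar",ray(c,(511.4,160.7),.085))
```

```text
[0.4997 0.0259 0.1   ] [0.5021 0.047  0.1   ] 0.02127028941156812 mid [0.4981 0.0111 0.1   ] ((324.5, 168.5), (23.0, 59.0), 90.0)
[[0, 0, 640, 400, 252007], [478, 143, 58, 57, 2611], [294, 154, 60, 25, 1382]]
turn [ 0.0077  0.0071 -0.0019] shift [0.003  0.0019 0.1353]
jar [0.66820488 0.02104402 0.085     ]
```

```bash
python3 -m pendant '[[[0.008,0.007,-0.002],[0.003,0,0],1],[[0.008,0.007,-0.002],[0.003,0,0],1],[[0.008,0.007,-0.002],[0.003,0,0],1]]' 58
python3 - <<'E'
from h import *; from plant import r
s=r.get_state(); W=r.snapshot("wrist"); W["pos"]=s["tool_pos"]; W["q"]=s["eef_rot"]; np.savez("pics/wrist9.npz",**W)
for d in (np.load("pics/w4.npz"),W):
    c=wcam(d["pos"],d["q"],d)
    g=cv2.cvtColor(d["image"],cv2.COLOR_RGB2HSV); w=((g[...,1]<40)&(g[...,2]>200)).astype(np.uint8); w[250:]=0;w[:,:250]=0;w[:,400:]=0
    st=max(cv2.connectedComponentsWithStats(w)[2][1:],key=lambda x:x[4]); u=st[0]+st[2]/2-.5
    j=ray(c,(u,st[1]+st[3]-.5),.1);o=ray(c,(u,st[1]-.5),.1); print(st,j.round(4),o.round(4),"mid from joint",(j-.017*ex).round(4))
delta(s,[.498,.0115,.062],Rtool(psi))
E
```

```text
clock: 17.65
tool_pos: [0.4995, 0.0139, 0.1976]
eef_rot: [0.998, -0.056, 0.0, -0.0]
contact_force: [-0.5, 0.2, 0.4]
opening: 1.0
[ 294  154   60   25 1382] [0.5018 0.0372 0.1   ] [0.5043 0.0589 0.1   ] mid from joint [0.4999 0.0203 0.1   ]
[ 290  159   60   25 1341] [0.4994 0.0256 0.1   ] [0.5019 0.0476 0.1   ] mid from joint [0.4975 0.0087 0.1   ]
turn [-0.0001 -0.0004  0.0008] shift [-0.0013  0.0025  0.1356]
```

```bash
python3 -m pendant '[[[0,0,0],[-0.002,0.004,0.035],1],[[0,0,0],[-0.002,0.004,0.07],1],[[0,0,0],[-0.002,0.004,0.105],1],[[0,0,0],[-0.002,0.004,0.137],1],[[0,0,0],[-0.002,0.004,0.137],1],[[0,0,0],[-0.002,0.004,0.137],0.5],[[0,0,0],[-0.002,0.004,0.137],0.3],[[0,0,0],[-0.002,0.004,0.137],0.3],[[0,0,0],[-0.002,0.004,0.137],0.3],[[0,0,0],[-0.002,0.004,0.137],0.3]]' 60
python3 -m pendant '[[[0,0,0],[0,0,0],0.3],[[0,0,0],[0,0,0],0.3],[[0,0,0],[0,0,0],0.3]]' 60
python3 -m pendant '[[[0,0,0],[0,0,-0.01],0.3],[[0,0,0],[0,0,-0.04],0.3],[[0,0,0],[0,0,-0.08],0.3],[[0,0,0],[0,0,-0.12],0.3],[[0,0,0],[0,0,-0.16],0.3],[[0,0,0],[0,0,-0.19],0.3],[[0,0,0],[0,0,-0.19],0.3]]' 60
```

```text
clock: 18.7
tool_pos: [0.4975, 0.0088, 0.0615]
eef_rot: [0.998, -0.057, 0.001, -0.0]
contact_force: [1.0, -1.7, 0.6]
opening: 0.572
clock: 19.0
tool_pos: [0.4975, 0.0088, 0.0614]
eef_rot: [0.998, -0.057, 0.001, 0.0]
contact_force: [0.3, 0.0, 7.1]
opening: 0.562
clock: 19.7
tool_pos: [0.4986, 0.0093, 0.2545]
eef_rot: [0.998, -0.057, 0.004, -0.001]
contact_force: [1.1, -0.1, -2.1]
opening: 0.563
```

```bash
sed -i 's/off=np.array(\[.020,0,.0286\])$/off=np.array([.0209,0,.0306])/' h.py; grep -n "off=np" h.py
python3 - <<'E'
from h import *; from plant import r
s=r.get_state(); lipnow(s); hook(s,.0,0,.085,.5)
E
```

```text
20:gap=np.array([.550,.232,.160])+.0032*ex-.0024*ey; off=np.array([.0209,0,.0306])
lip in gap [-209.4   28.5  125.2] tilt -0.002 yaw 0.002
tcp [0.549  0.2021 0.2282]
turn [-0.5015 -0.007  -0.0037] shift [ 0.0278 -0.1972  0.0269]
```

```bash
python3 -m pendant '[[[0,0,0],[0.003,-0.03,0],0.3],[[0,-0.002,0],[0.008,-0.06,0],0.3],[[-0.05,-0.004,0],[0.013,-0.095,0],0.3],[[-0.15,-0.006,0],[0.018,-0.13,0],0.3],[[-0.25,-0.007,-0.003],[0.023,-0.16,0],0.3],[[-0.35,-0.007,-0.004],[0.028,-0.18,0.01],0.3],[[-0.45,-0.007,-0.004],[0.028,-0.197,0.02],0.3],[[-0.5,-0.007,-0.004],[0.028,-0.197,0.027],0.3],[[-0.5,-0.007,-0.004],[0.028,-0.197,0.027],0.3],[[-0.5,-0.007,-0.004],[0.028,-0.197,0.027],0.3]]' 60
python3 -m pendant '[[[0,0,0],[0,0,0],0.3],[[0,0,0],[0,0,0],0.3]]'
python3 - <<'E'
from h import *; from plant import r
s=r.get_state(); lipnow(s); print(s["contact_force"].round(1))
for z in (.03,.012,.003): hook(s,.0035,0,z,.5)
d=r.snapshot("wrist"); np.savez("pics/wrist10.npz",pos=s["tool_pos"],q=s["eef_rot"],**d); c=wcam(s["tool_pos"],s["eef_rot"],d)
F=np.c_[ex,ey,ez]
for y in (.06,-.06):
    g=cv2.cvtColor(d["image"],cv2.COLOR_RGB2GRAY).astype(float)
    u,v=proj(c,gap+F@[0,y,0]); print("rail predicted px",u.round(1),v.round(1)); u=int(round(u)); v0=int(v)
    print(v0-10,g[v0-10:v0+11,u-3:u+4].mean(1).astype(int).tolist())
E
```

```text
clock: 20.7
tool_pos: [0.5467, 0.2004, 0.2227]
eef_rot: [0.967, -0.053, -0.018, 0.248]
contact_force: [0.6, -0.3, -0.8]
opening: 0.565
clock: 20.9
tool_pos: [0.5477, 0.1998, 0.2246]
eef_rot: [0.967, -0.055, -0.017, 0.247]
contact_force: [0.0, 0.8, -2.2]
opening: 0.563
lip in gap [-2.4  0.9 81.4] tilt 0.5 yaw 0.002
[ 0.   0.8 -2.2]
tcp [0.5494 0.2056 0.1732]
turn [-0.0005  0.0061  0.0014] shift [ 0.0013 -0.0298  0.0423]
tcp [0.5494 0.2056 0.1552]
turn [-0.0005  0.0061  0.0014] shift [ 0.0014 -0.0384  0.0581]
tcp [0.5494 0.2056 0.1462]
turn [-0.0005  0.0061  0.0014] shift [ 0.0015 -0.0427  0.066 ]
rail predicted px 227.2 131.4
121 [207, 209, 209, 210, 210, 215, 222, 236, 243, 244, 238, 224, 191, 141, 99, 85, 85, 86, 89, 91, 92]
rail predicted px 419.9 132.0
121 [207, 206, 205, 204, 205, 212, 226, 238, 245, 244, 238, 223, 185, 135, 102, 96, 98, 100, 102, 103, 106]
```

```bash
python3 -m pendant '[[[0,0.003,0],[0.001,-0.01,0.01],0.3],[[0,0.006,0],[0.001,-0.018,0.02],0.3],[[0,0.006,0],[0.001,-0.025,0.032],0.3],[[0,0.006,0],[0.001,-0.03,0.042],0.3],[[0,0.006,0],[0.001,-0.03,0.042],0.3],[[0,0.006,0],[0.001,-0.03,0.042],0.3]]' 60
python3 - <<'E'
from h import *; from plant import r
s=r.get_state(); lipnow(s)
for z in (.018,.006,0): hook(s,.004,0,z,.5)
E
```

```text
clock: 21.55
tool_pos: [0.5484, 0.2073, 0.172]
eef_rot: [0.967, -0.053, -0.015, 0.247]
contact_force: [-1.2, -0.4, -2.6]
opening: 0.562
lip in gap [ 5.1  1.3 28.8] tilt 0.501 yaw -0.004
tcp [0.5495 0.2061 0.1612]
turn [0.0009 0.0006 0.0044] shift [ 0.0012 -0.0042  0.01  ]
tcp [0.5495 0.2061 0.1492]
turn [0.0009 0.0006 0.0044] shift [ 0.0013 -0.01    0.0206]
tcp [0.5495 0.2061 0.1432]
turn [0.0009 0.0006 0.0044] shift [ 0.0013 -0.0129  0.0258]
```

Free of contact. Continuing down in small steps.

```bash
python3 -m pendant '[[[0,0,0],[0,-0.002,0.005],0.3],[[0,0,0],[0.001,-0.004,0.01],0.3],[[0,0,0],[0.001,-0.004,0.01],0.3]]' 60
python3 -m pendant '[[[0,0,0],[0,-0.002,0.003],0.3],[[0,0,0],[0,-0.004,0.006],0.3],[[0,0,0],[0,-0.004,0.006],0.3]]' 60
python3 - <<'E'
from h import *; from plant import r
s=r.get_state(); lipnow(s)
for z in (.006,0): hook(s,.004,0,z,.5)
E
```

```text
clock: 21.85
tool_pos: [0.5492, 0.2056, 0.1612]
eef_rot: [0.967, -0.053, -0.015, 0.247]
contact_force: [-0.7, 0.0, -2.3]
opening: 0.559
clock: 22.15
tool_pos: [0.5491, 0.2067, 0.154]
eef_rot: [0.967, -0.053, -0.015, 0.247]
contact_force: [-0.1, 0.4, -2.3]
opening: 0.56
lip in gap [ 4.6  0.5 10.9] tilt 0.5 yaw -0.004
tcp [0.5495 0.2061 0.1492]
turn [0.0004 0.0006 0.0047] shift [ 0.0004 -0.0018  0.0046]
tcp [0.5495 0.2061 0.1432]
turn [0.0004 0.0006 0.0047] shift [ 0.0005 -0.0047  0.0098]
```

```bash
for i in 1 2 3; do python3 -m pendant '[[[0,0,0],[0,-0.001,0.002],0.3],[[0,0,0],[0,-0.0015,0.003],0.3]]' 60 | egrep "tool_pos|force"; done
python3 - <<'E'
from h import *; from plant import r
s=r.get_state(); lipnow(s)
hook(s,.004,0,0,.4)
E
```

```text
tool_pos: [0.5494, 0.2067, 0.1511]
contact_force: [-0.1, -0.3, -1.8]
tool_pos: [0.5493, 0.2063, 0.1478]
contact_force: [0.6, -0.8, -1.1]
tool_pos: [0.5495, 0.2048, 0.145]
contact_force: [-1.0, -3.0, 4.0]
lip in gap [ 2.8 -0.1  1.8] tilt 0.503 yaw -0.003
tcp [0.5497 0.2079 0.14  ]
turn [0.1032 0.0003 0.003 ] shift [-0.0002 -0.0052  0.0029]
```

Light contact at lip z≈+1.8 mm, which means it is on the rail's edge. Now I'll tilt in stages about the lip.

```bash
python3 - <<'E'
from h import *; from plant import r
s=r.get_state()
hook(s,.003,0,.001,.45); hook(s,.003,0,0,.37)
E
python3 -m pendant '[[[0.03,0,0.002],[0,-0.001,0],0.3],[[0.06,0,0.003],[0,-0.002,0.001],0.3],[[0.1,0,0.003],[0,-0.004,0.002],0.3],[[0.1,0,0.003],[0,-0.004,0.002],0.3]]' 60
python3 - <<'E'
from h import *; from plant import r
s=r.get_state(); lipnow(s)
hook(s,.003,0,0,.35);hook(s,.002,0,0,.3)
E
```

```text
tcp [0.5495 0.206  0.1425]
turn [0.0532 0.0002 0.003 ] shift [-0.0002 -0.0022  0.0016]
tcp [0.5496 0.2075 0.139 ]
turn [0.1332 0.0003 0.003 ] shift [-0.0002 -0.0053  0.0039]
clock: 23.15
tool_pos: [0.5501, 0.2059, 0.1416]
eef_rot: [0.978, -0.056, -0.011, 0.2]
contact_force: [0.4, -5.8, 2.2]
opening: 0.565
lip in gap [ 2.1 -0.7  1.5] tilt 0.403 yaw 0.002
tcp [0.5497 0.208  0.1384]
turn [ 0.0529  0.0004 -0.0016] shift [-0.0006 -0.003   0.0021]
tcp [0.5497 0.2081 0.1369]
turn [ 0.1029  0.0003 -0.0016] shift [-0.0006 -0.0037  0.0034]
```

Run:
```python
from h import *; from plant import r
s=r.get_state(); w=r.snapshot("wrist"); np.savez("pics/wrist11.npz",pos=s["tool_pos"],q=s["eef_rot"],**w)
a=r.snapshot("side")["image"][:,:,::-1]; t=r.snapshot("top")["image"][:,:,::-1]
A=cv2.resize(w["image"][90:290,170:470,::-1],(600,400),interpolation=cv2.INTER_CUBIC)
B=cv2.resize(a[125:225,220:350],(260,200),interpolation=cv2.INTER_CUBIC)
C=cv2.resize(t[130:280,150:240],(200,333),interpolation=cv2.INTER_CUBIC)
O=np.zeros((600,800,3),np.uint8);O[:400,:600]=A;O[400:,:260]=B;O[:333,600:]=C
cv2.imwrite("pics/c11.png",O)
```

```text
(no output)
```

View pics/c11.png

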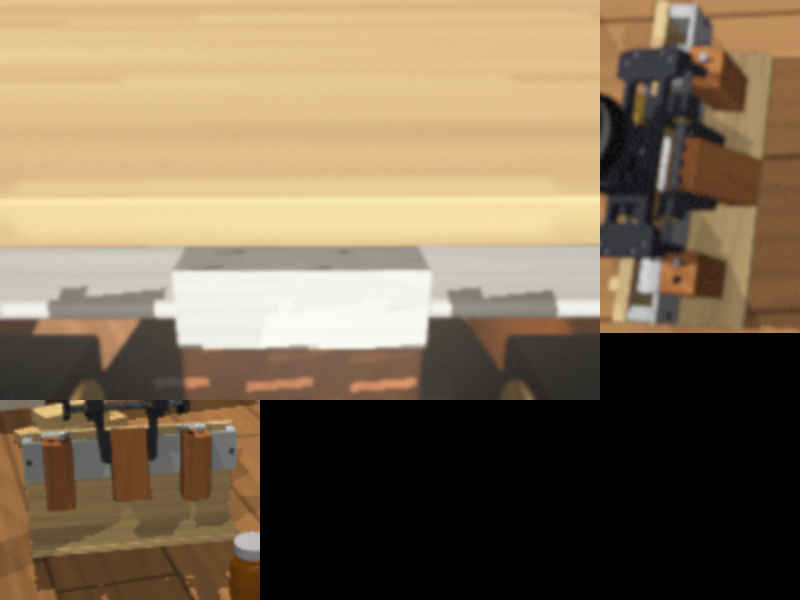

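The last view shows the lip (crop 300, 305) astride the rail edge with its tip behind the bar, mid-gap and square. The lip rows (225 and 263) match the no-slip model. Continuing the tilt about the lip.

Run:
```python
from h import *; from plant import r
s=r.get_state(); hook(s,.0015,0,0.0005,.32);hook(s,.001,0,0,.25)
```

```text
tcp [0.5496 0.2071 0.138 ]
turn [ 0.0855  0.     -0.0009] shift [-0.0007 -0.0025  0.0028]
tcp [0.5497 0.2083 0.1355]
turn [ 0.1555 -0.     -0.0009] shift [-0.0007 -0.0045  0.0047]
```

```bash
python3 -m pendant '[[[0.04,0,0],[0,-0.001,0.001],0.3],[[0.085,0,0],[0,-0.0025,0.003],0.3],[[0.12,0,0],[0,-0.0035,0.004],0.3],[[0.155,0,0],[0,-0.0045,0.005],0.3],[[0.155,0,0],[0,-0.0045,0.005],0.3]]' 60
python3 - <<'E'
from h import *; from plant import r
s=r.get_state(); lipnow(s)
hook(s,.001,0,-.001,.17);hook(s,.0005,0,-.001,.08);hook(s,0,0,-.001,0)
E
```

```text
clock: 23.8
tool_pos: [0.5504, 0.208, 0.135]
eef_rot: [0.991, -0.057, -0.007, 0.124]
contact_force: [0.4, -7.7, 4.9]
opening: 0.561
lip in gap [ 0.8 -0.7 -0.5] tilt 0.249 yaw 0.002
tcp [0.55   0.2103 0.1324]
turn [ 0.0789  0.0003 -0.0015] shift [-0.0007 -0.0028  0.002 ]
tcp [0.5502 0.2123 0.1302]
turn [ 0.1689  0.0002 -0.0015] shift [-0.0007 -0.0053  0.0037]
tcp [0.5504 0.2141 0.1284]
turn [ 2.489e-01  2.000e-04 -1.500e-03] shift [-0.0007 -0.0075  0.0049]
```

```bash
python3 -m pendant '[[[0.04,0,0],[0,-0.0014,0.001],0.3],[[0.08,0,0],[0,-0.0028,0.002],0.3],[[0.125,0,0],[0,-0.004,0.003],0.3],[[0.17,0,0],[0,-0.0055,0.004],0.3],[[0.17,0,0],[0,-0.0055,0.004],0.3]]' 60
python3 - <<'E'
from h import *; from plant import r
s=r.get_state(); lipnow(s); print(s["moment"].round(2))
hook(s,0,0,-.001,0);hook(s,.001,0,-.001,-.05)
E
```

```text
clock: 24.3
tool_pos: [0.551, 0.2122, 0.1307]
eef_rot: [0.998, -0.057, -0.002, 0.039]
contact_force: [-3.0, -9.9, 13.8]
opening: 0.564
lip in gap [ 0.5 -0.9 -0.4] tilt 0.079 yaw 0.002
[-1.53  0.39  0.03]
tcp [0.5504 0.2141 0.1284]
turn [ 0.079  -0.0006 -0.0021] shift [-0.0009 -0.0021  0.0022]
tcp [0.5507 0.2167 0.1274]
turn [ 0.129  -0.0007 -0.0021] shift [-0.0009 -0.0047  0.003 ]
```

```bash
python3 -m pendant '[[[0.04,0,0],[0,-0.001,0.001],0.3],[[0.08,0,0],[0,-0.002,0.002],0.3],[[0.08,0,0],[0,-0.002,0.002],0.3]]' 60
python3 - <<'E'
from h import *; from plant import r
s=r.get_state(); lipnow(s); print(s["moment"].round(2))
s=r.get_state(); w=r.snapshot("wrist"); np.savez("pics/wrist12.npz",pos=s["tool_pos"],q=s["eef_rot"],**w)
for f in ("wrist11","wrist12"):
    d=np.load(f"pics/{f}.npz"); g=cv2.cvtColor(d["image"],cv2.COLOR_RGB2HSV); m=((g[...,1]<40)&(g[...,2]>205))
    for u in (290,320,350): print(f,u,np.flatnonzero(m[180:300,u])[[0,-1]]+180, d["image"][200:276:4,u].mean(1).astype(int).tolist())
E
```

```text
clock: 24.6
tool_pos: [0.5515, 0.2139, 0.129]
eef_rot: [0.998, -0.058, 0.001, -0.0]
contact_force: [-3.0, -11.2, 19.2]
opening: 0.564
lip in gap [-0.2 -1.2 -0.3] tilt -0.001 yaw 0.002
[-1.65  0.54  0.02]
wrist11 290 [226 263] [211, 210, 202, 184, 131, 148, 161, 243, 242, 240, 242, 239, 239, 238, 233, 238, 160, 95, 95]
wrist11 320 [225 262] [212, 210, 203, 186, 146, 148, 164, 245, 243, 241, 240, 240, 248, 248, 245, 247, 124, 104, 95]
wrist11 350 [225 263] [212, 210, 202, 181, 149, 146, 165, 244, 240, 241, 241, 247, 248, 248, 243, 247, 175, 110, 99]
wrist12 290 [225 263] [122, 119, 124, 187, 186, 183, 188, 233, 246, 248, 249, 225, 225, 226, 219, 226, 201, 138, 135]
wrist12 320 [225 263] [121, 120, 120, 184, 186, 193, 196, 240, 247, 242, 248, 239, 225, 226, 218, 225, 198, 138, 136]
wrist12 350 [226 263] [118, 118, 142, 184, 183, 180, 186, 232, 248, 237, 229, 228, 224, 225, 218, 224, 191, 142, 140]
```

No grip slip, and the holder is upright. I'll over-tilt slightly to make sure the clip snaps, watching the force.

```bash
python3 -m pendant '[[[0.02,0,0],[0,-0.001,0],0.3],[[0.02,0,0],[0,-0.001,0],0.3]]' 60; python3 -c "
from plant import r;print(r.get_state()['moment'].round(2))"
python3 -m pendant '[[[0.02,0,0],[0,-0.001,0],0.3],[[0.02,0,0],[0,-0.001,0],0.3]]' 60; python3 -c "
from h import *
from plant import r;s=r.get_state();print(s['moment'].round(2));lipnow(s)"
```

```text
clock: 24.85
tool_pos: [0.5516, 0.2138, 0.1288]
eef_rot: [0.998, -0.057, 0.001, -0.009]
contact_force: [-3.1, -13.5, 19.3]
opening: 0.562
[-2.25  0.58  0.16]
clock: 25.05
tool_pos: [0.5516, 0.2134, 0.1284]
eef_rot: [0.998, -0.058, 0.001, -0.017]
contact_force: [-2.3, -16.0, 19.0]
opening: 0.564
[-2.75  0.58  0.21]
lip in gap [-1.7 -1.3 -0.3] tilt -0.035 yaw 0.002
```

```bash
python3 -m pendant '[[[-0.02,0,0],[0,0,-0.001],0.3],[[-0.03,0,0],[0,0.001,-0.001],0.3],[[-0.03,0,0],[0,0.001,-0.001],0.3]]' 10
python3 -m pendant '[[[0,0,0],[0,0,0],0.7],[[0,0,0],[0,0,0],0.8],[[0,0,0],[0,0,0],0.8],[[0,0,0],[0,0,0],0.8]]'
python3 - <<'E'
from h import *; from plant import r
s=r.get_state(); w=r.snapshot("wrist"); np.savez("pics/wrist13.npz",pos=s["tool_pos"],q=s["eef_rot"],**w)
g=cv2.cvtColor(w["image"],cv2.COLOR_RGB2HSV); m=((g[...,1]<40)&(g[...,2]>205))
for u in (290,320,350): print(u,np.flatnonzero(m[180:300,u])[[0,-1]]+180)
lipnow(s)
E
```

```text
clock: 25.35
tool_pos: [0.5517, 0.2145, 0.1285]
eef_rot: [0.998, -0.057, 0.001, -0.004]
contact_force: [-0.8, -10.4, 8.9]
opening: 0.566
clock: 25.75
tool_pos: [0.5504, 0.2193, 0.128]
eef_rot: [0.998, -0.055, -0.0, -0.008]
contact_force: [-0.3, -0.9, 0.0]
opening: 0.798
290 [231 276]
320 [237 276]
350 [230 276]
lip in gap [ 4.7  0.6 -1.1] tilt -0.016 yaw -0.002
```

```bash
python3 -m pendant '[[[0,0,0],[0,0,-0.01],0.8],[[0,0,0],[0,0,-0.03],0.8],[[0,0,0],[0,0.0,-0.06],0.8],[[0,0,0],[0,0,-0.09],0.8],[[0,0,0],[0,0.02,-0.11],0.8],[[0,0,0],[0,0.06,-0.11],0.8],[[0,0,0],[0,0.1,-0.11],0.8],[[0,0,0],[0,0.14,-0.11],0.8],[[0,0,0],[0,0.18,-0.11],0.8],[[0,0,0],[0,0.18,-0.11],0.8]]'
python3 -m pendant '[[[0,0,0],[0,0.04,0],0.8],[[0,0,0],[0,0.08,0],0.8],[[0,0,0],[0,0.12,0],0.8],[[0,0,0],[0,0.12,0],0.8]]'
python3 - <<'E'
from h import *; from plant import r
F=np.c_[ex,ey,ez]
s=r.get_state(); T=r.snapshot("top"); S=r.snapshot("side"); np.savez("pics/top14.npz",**T); np.savez("pics/side14.npz",**S)
for nm,d,box in (("top",T,(130,285,150,240)),("side",S,(120,215,225,345))):
    g=cv2.cvtColor(d["image"],cv2.COLOR_RGB2HSV)
    m=((g[...,0]<13)&(g[...,1]>140)&(g[...,2]>60)).astype(np.uint8); k=np.zeros_like(m); k[box[0]:box[1],box[2]:box[3]]=1; m*=k
    n,l,st,ce=cv2.connectedComponentsWithStats(m)
    for q in range(1,n):
        if st[q,4]>80: print(nm,st[q],ce[q].round(1),[round(float(x),1) for x in np.ravel(cv2.minAreaRect(np.argwhere(l==q)[:,::-1].astype(np.float32))[0])])
for dx in (-97.8,0,97.8):
    for z in (8,-92): 
        print("front face proj",[proj(d,gap+F@np.array([-.037,dx/1e3,z/1e3])).round(1).tolist() for d in (T,S)])
E
```

```text
clock: 26.8
tool_pos: [0.5295, 0.0301, 0.2352]
eef_rot: [0.998, -0.061, -0.001, -0.005]
contact_force: [-0.5, 0.6, -0.6]
opening: 0.798
clock: 27.2
tool_pos: [0.5159, -0.0881, 0.2333]
eef_rot: [0.998, -0.061, -0.001, -0.005]
contact_force: [-0.7, -0.3, 0.2]
opening: 0.803
top [195 197  16  25 133] [203.  209.8] [203.4, 209.5]
top [193 244  13  19  93] [198.  253.3] [198.8, 253.5]
front face proj [[204.3, 160.1], [318.5, 143.0]]
front face proj [[215.8, 172.6], [318.0, 174.9]]
front face proj [[198.6, 205.0], [284.0, 145.0]]
front face proj [[210.9, 213.2], [284.9, 177.4]]
front face proj [[192.6, 252.1], [248.3, 147.1]]
front face proj [[205.8, 255.5], [250.7, 180.0]]
```

Run:
```python
from h import *
S=np.load("pics/side14.npz"); T=np.load("pics/top14.npz")
def ratio(d): i=d["image"].astype(float)+1; return i[...,2]/i[...,0]   # blue/red, low on dark orange wood
for u in (249,284,318): print("side",u,[f"{x:.2f}" for x in ratio(S)[136:186:1,u-1:u+2].mean(1)])
for v in (147,160): print("siderow",v,[f"{x:.2f}" for x in ratio(S)[v-1:v+2,232:336:2].mean(0)])
for v0,n in ((163,"up"),(209,"mid"),(254,"low")): print("top",n,v0,T["image"][v0-1:v0+2,176:226:2].mean(0).astype(int)[:,[0,2]].tolist())
```

```text
side 249 ['0.56', '0.56', '0.55', '0.55', '0.67', '0.96', '0.97', '0.78', '0.56', '0.46', '0.34', '0.32', '0.33', '0.34', '0.33', '0.33', '0.33', '0.33', '0.34', '0.33', '0.34', '0.34', '0.33', '0.33', '0.34', '0.33', '0.33', '0.33', '0.33', '0.33', '0.33', '0.34', '0.34', '0.33', '0.33', '0.33', '0.33', '0.34', '0.34', '0.33', '0.34', '0.34', '0.34', '0.37', '0.49', '0.55', '0.55', '0.56', '0.55', '0.55']
side 284 ['0.44', '0.56', '0.94', '1.03', '0.90', '0.49', '0.35', '0.40', '0.34', '0.32', '0.33', '0.34', '0.35', '0.42', '0.51', '0.52', '0.55', '0.57', '0.55', '0.50', '0.48', '0.45', '0.45', '0.45', '0.45', '0.51', '0.55', '0.58', '0.65', '0.66', '0.66', '0.67', '0.69', '0.68', '0.67', '0.58', '0.40', '0.34', '0.33', '0.33', '0.34', '0.40', '0.55', '0.56', '0.56', '0.56', '0.56', '0.56', '0.55', '0.56']
side 318 ['0.92', '1.04', '0.99', '0.60', '0.43', '0.37', '0.33', '0.32', '0.32', '0.34', '0.39', '0.73', '0.85', '0.77', '0.76', '0.70', '0.71', '0.72', '0.72', '0.71', '0.77', '0.82', '0.80', '0.85', '0.87', '0.87', '0.87', '0.91', '0.89', '0.89', '0.83', '0.76', '0.62', '0.43'
[... 1157 characters left out ...]
], [141, 52], [82, 29], [83, 29], [83, 30], [82, 32], [110, 57], [156, 92], [169, 103], [170, 103], [165, 102], [162, 98]]
top mid 209 [[217, 219], [214, 215], [211, 211], [194, 183], [179, 85], [180, 68], [171, 65], [141, 58], [166, 66], [182, 70], [184, 71], [162, 59], [85, 28], [77, 30], [78, 30], [77, 27], [79, 29], [105, 49], [163, 98], [173, 107], [172, 107], [168, 103], [168, 103], [131, 72], [126, 56]]
top low 254 [[192, 171], [193, 81], [201, 80], [183, 73], [125, 57], [161, 64], [188, 72], [191, 74], [170, 63], [92, 31], [83, 30], [83, 30], [83, 29], [82, 25], [82, 31], [134, 73], [165, 101], [172, 107], [177, 110], [176, 110], [157, 94], [117, 56], [117, 53], [117, 52], [116, 51]]
```

Both fixed cameras put the holder level with its fixed neighbours. Its front-bottom edge is at (210.8, 209) in the top view against 210.9 predicted. In the side view it is at row 177.5 against 177.4. Top edges agree within a pixel, and nothing touches the robot. Handing in.

```bash
python3 -c "
from plant import r; print(r.get_state()['clock'], r.finish_job())"
```

```text
the job is handed in; nothing more can be done
27.3 None
```

I hung the holder on the rail and handed the job in at 27.3 s; no verdict was reported. The last camera checks show it mounted level with its two neighbours.

**What I did:** I lifted the holder out of the caddy front to back and stood it on the bench. I took it again by its sides, hooked the lip at mid-gap, tilted it down slightly past upright and let go.

**What went wrong:** On the first hooking attempt, at 20° tilt, the clip caught the rail's top edge with about 26 N. The holder turned about 30° and slid about 15 mm in the fingers. I stood it on the bench again, took a fresh grip and hooked it at about 28°, with no further slip.

**Last checks:**
- **Position:** The top and side views put the holder's front face within about 1 pixel (roughly 2 mm) of where a mounted holder should be. Before release the measured lip was about 1 mm from mid-gap.
- **Foot and release:** The foot met the rail at about 16 N when I tilted past upright. The contact force was near zero after I opened the gripper and moved clear.
- **Not measured:** I could not see the clip's deflection. That it snapped in is inferred from the foot being home and the holder staying upright after release.
- **Disagreement:** My two estimates of the rail position differed by about 3–4 mm. I used about 3 mm, nearer the wrist camera's value, and the contact confirmed it.
- **Blank, jar and hammer:** I never touched them knowingly. They looked unmoved in the later side views, but I did not measure them at the end.

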